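Sweep the offcuts off the deburring board

ROBOT

A 6-joint arm with a two-finger parallel gripper is mounted at the origin on the work surface. World frame = base frame: x ahead of the robot, y to its left, z up, the work surface at z = 0. Lengths are in m, angles in rad, forces in N, time in s.
With the tool pointing down it reaches from about 0.275 to 0.85 m from the base axis. Payload 5.2 kg.
Tool frame: the origin (TCP) lies midway between the tips of the shut fingers; the grasp point (between the pads) lies 19 mm behind it (pinch_z is the distance from the TCP to the grasp point, in m); z points along the fingers, y is the line along which they close (so a half turn about z gives the same grasp; the last joint's range is limited). The gripper opens to 85 mm and grips with 20 to 120 N. Pads are 22 mm wide; open, the fingers measure 114 mm over their backs; the gripper's body (76 mm by 85 mm) begins 54 mm behind the grasp point. The pads swing forward as they close: fully open they stand 13 mm farther back than shut.
Start: joints at [-1.441, 0.259, 1.535, -0, 1.348, -0.203], TCP at [0.18, -0.52, 0.231] pointing down, gripper open.
Joint ranges: [-3.14, 3.14], [-0.91, 2.08], [0.19, 2.58], [-1.22, 4.36], [0.22, 2.71], [-3.12, 3.12]. Speed limits (rad/s): [2.57, 2.57, 3.14, 3.14, 3.14, 3.14].

INTERFACE

Orientations are given as a unit quaternion [x, y, z, w].
In Python, from cell import read_state, snapshot, hand_in, pinch_z gives the robot as it stands.
- The arm moves only by the tool drive_tool, never from a script. Its arguments are lists of equal length, an entry for each row: "linear": the shift along the world's x, y, z in mm, a list of three; "turn": the turn, a rotation vector about the world's x, y, z in rad, a list of three. In form: {"linear": [[tx, ty, tz], ...], "turn": [[rx, ry, rz], ...]}. A call has 1 to 8 rows; each row is the pose to reach, as a shift and turn from the pose commanded when the call began; what a row does not reach only later rows make up. A row lasts 1/8 s, in which the tool goes at most 62.5 mm and 10.7 degrees, less where a joint would pass 70% of its speed; a pose out of reach is approached as far as the arm can. A call with a gripper value outside its range is refused whole. "jaw" is the opening, from -1 (shut) to 1 (fully open), set as the call begins (left out, the last holds). The fingers move at their own pace and stop on an object; "force" is the grip in N (left out, the last holds). Time passes only in rows, so rows that repeat a pose let the fingers close. It gives the time, the measured TCP pose, the force, the opening and the grip force at its end, in the units of the state.
- read_state(): the state, without advancing time (a new reading comes with each control period).
- snapshot(name): name is "scene" or "top" or "wrist"; returns a dict with "pixels" (400x640x3 uint8, red, green, blue), "range_z" (400x640 float32, m along the optical axis (not along the pixel's ray), 0 where there is no reading), "intrinsics" (3x3 intrinsics, pixels), "D" ([k1, k2, p1, p2, k3] as OpenCV has them; the pictures are not rectified), "rvec" (rotation vector, rad) and "tvec" (3), from world to camera coordinates, as OpenCV has them. Camera axes: x right, y down, z forward; pixel columns grow to the right and rows downward; lengths in m; the calibration is good to about 2 mm. A picture is of the moment at which its call begins.
- hand_in(): hands the job in; it is judged then, once.
The state is a dict: "clock": time; "qpos": joint angles; "joint_velocities": joint speeds; "effort": joint torques, N m; "position": TCP position; "ee_rot": TCP orientation; "wrist_force": force on the tool from outside, world axes, zero at the start; "wrist_torque": the same for the moment, N m; "grip_width": finger opening in m; "grip_force": force on a finger pad.
Only numpy, scipy, OpenCV 4.12 (cv2) and the standard library are available. Lean on these libraries where they do the work, as an engineer would, in place of code of your own. Each camera call takes 0.05 s, during which the arm holds its last target. There are 200 camera calls.

TASK

Sweep the three metal offcuts (flat, round and hexagonal) off the black deburring board, over its open edge, so that all three end up lying in the red scrap tray. Push them along with the fingers and do not pick them up; leave the brass bushing standing where it is on the board, and do not disturb the other things on the bench.

Things in the scene. Friction and masses are not known exactly. Their poses are not given: they have to be found in the camera images.
- board: Fixed wooden deburring board with black rubber top, 300 (its x) x 280 (y) x 50 high, and a red scrap tray joined to it. Origin: centre of the board's underside, on the bench; z up. Aluminium curbs 8 wide, 10 high stand on its -x, +x and +y edges; the -y edge (140 mm from the origin) is open and drops straight into the tray.
- tray_in (a point): Centre of the tray's inner floor, 4 mm above the bench, 198 mm from the board's origin along its -y; axes parallel to the board's. Inside the tray is 292 (x) by 116 (y), starting at the board's open edge; its floor lies 46 mm below the board's top. End walls reach the board's height, the outer long wall is 10 mm higher.
- flat_offcut: Steel flat-bar offcut, 36 (its x) x 30 (y) x 16 high, loose, lying flat on the board, about 0.13 kg. Origin: its centre (8 mm above the board's top).
- round_offcut: Steel round-bar offcut, a disc 34 in diameter and 18 high, loose, lying flat on the board, about 0.13 kg. Origin: its centre (9 mm above the board's top).
- hex_offcut: Aluminium hexagon-bar offcut, 32 across flats, 37 across corners, 18 high, loose, lying flat on the board, about 0.06 kg. Origin: its centre (9 mm above the board's top).
- bushing: Finished brass bushing (good part), a tube 28 outside, 16 inside, 36 tall, standing loose on the board. Origin: centre of its underside. It and the offcuts stand in four lanes side by side along the board's x, in any order, centres at least 48 mm apart in x: a straight push along -y from each offcut to the tray is free.
- tub: White plastic tub, 90 wide at the rim, 115 tall, standing loose on the bench. Origin: centre of its underside.
- can: Blue can, 52 in diameter, 160 tall, standing loose on the bench. Origin: centre of its underside.
- slug: Dark steel cylinder, 36 in diameter, 40 tall, standing loose on the bench beside the board. Origin: centre of its underside.
- wrench: Steel wrench lying loose on the bench along its own x. Origin: underside, near its middle.
- jar: Amber glass jar with a steel cap, 60 in diameter, 70 tall, standing loose on the bench, just outside the tray. Origin: centre of its underside.
- screwdriver: Screwdriver lying loose on the bench along its own x. Origin: underside, near its middle.
Not all that is in view belongs to the job. Leave any blue, green or turquoise look-alike of the hex_offcut alone.

How it is judged:
By the outcome, as a careful person would: the job done as asked, in the order asked, and still so for the second after the job is handed in, with the robot touching nothing.
It also fails if it takes over 64 s, if anything falls off the work surface, if the arm or the gripper's body presses on something with over 40 N, if the wrist force passes 120 N, or if a joint passes its speed limit or range.

## Working session

There is one attempt and no reset: what is moved stays moved. The work goes in short steps, Python scripts to look and compute and a tool call to move; the robot and the scene stay as the last step left them, time stands still between calls to the robot, and variables do not carry over. Pictures are saved under pics/ and viewed, at most 10 in all, crops included, and the job is handed in when it is done.

Besides the shell and the picture viewer there is one more tool, called after "Request:" as name(argument=value, ...) on one line, values as JSON. drive_tool: Moves the arm, as the interface text tells. Its arguments: {"type":"object","properties":{"linear":{"type":"array"},"turn":{"type":"array"},"jaw":{"type":"number"},"force":{"type":"number"}},"required":["linear","turn"]}

```bash
mkdir -p pics; cat > h.py <<'E'
import numpy as np, cv2, pickle
from cell import *
def shot(n,tag):
    s=snapshot(n); pickle.dump(s,open(f'pics/{tag}.pkl','wb')); cv2.imwrite(f'pics/{tag}.png',s['pixels'][:,:,::-1]); return s
def load(tag): return pickle.load(open(f'pics/{tag}.pkl','rb'))
def ray(s,uv):
    uv=np.array(uv,float).reshape(-1,1,2); K=np.array(s['intrinsics']);D=np.array(s['D'])
    p=cv2.undistortPoints(uv,K,D).reshape(-1,2); R=cv2.Rodrigues(np.array(s['rvec'],float))[0]
    d=np.c_[p,np.ones(len(p))]@R; c=-R.T@np.array(s['tvec'],float).ravel(); return c,d
def plane(s,uv,z):
    c,d=ray(s,uv); return c+d*((z-c[2])/d[:,2])[:,None]
def depth(s,uv):
    c,d=ray(s,uv); return np.array([c+dd*s['range_z'][int(v),int(u)] for dd,(u,v) in zip(d,np.array(uv).reshape(-1,2))])
E
python3 - <<'E'
from h import *
a=shot('top','top0'); b=shot('scene','scene0'); w=shot('wrist','wrist0')
for s in (a,b,w): print(ray(s,[[320,200]]), s['intrinsics'][0][0])
print(read_state())
E
```

```text
(array([ 0.2812908 , -0.01607393,  1.35544463]), array([[ 0.16946279,  0.0234435 , -0.98543127]])) 421.9358071700867
(array([ 1.2039434 , -0.02916756,  1.05302042]), array([[-0.58201808,  0.0196981 , -0.81300147]])) 451.41242059634305
(array([ 0.25232497, -0.49451916,  0.37378112]), array([[-0.26230449, -0.09594158, -0.9604278 ]])) 304.20373429470646
{'clock': 0.15, 'qpos': array([-1.44081746e+00,  2.59218334e-01,  1.53583022e+00, -1.46439956e-05,
        1.34801809e+00, -2.02817589e-01]), 'joint_velocities': array([ 0.00069859, -0.0011836 , -0.00291226, -0.00124616, -0.00082455,
        0.00036167]), 'effort': array([ 3.46934634e-03, -4.46381378e+01, -2.90820980e+01, -3.21446150e-04,
        8.03681236e-03, -3.27558030e-05]), 'position': array([ 0.17963199, -0.51940537,  0.23064326]), 'ee_rot': array([ 9.86187192e-01,  1.65632965e-01,  1.96998436e-05, -7.36766653e-04]), 'wrist_force': array([ 0.28485659, -0.54631292, -0.39141359]), 'wrist_torque': array([-0.010232  ,  0.01160039, -0.0142458 ]), 'grip_force': 0.0, 'grip_width': 0.08512882683738596}
```

View pics/top0.png

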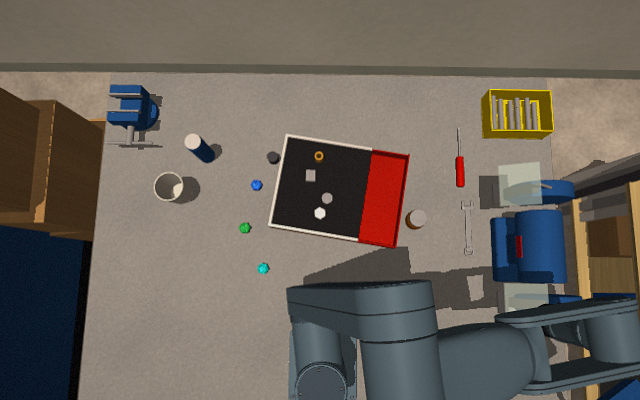

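View pics/scene0.png

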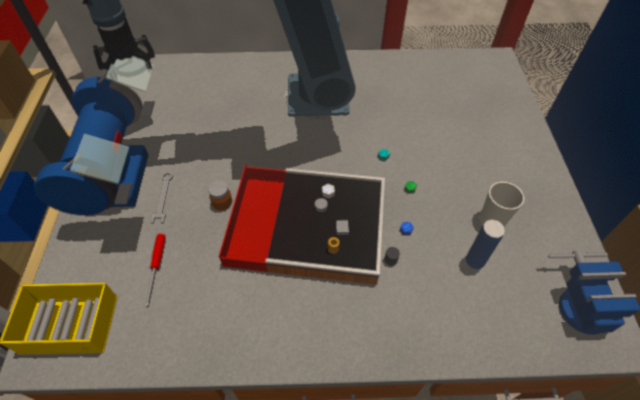

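The top view shows the bushing at (319,156), the flat at (310,175), the round at (327,198) and a silver hexagon at (320,213), with the red tray on the right (world -y). The scene view agrees: bushing (333,244), flat (342,227), round (321,204), hex (328,190). The hexagonal candidates in the top view are silver (320,213) on the board, and blue (257,185), green (245,228) and turquoise (263,268) on the bench. Only the silver one is uncoloured and on the board, so it is the hex_offcut. I'll confirm that in a crop and measure.

```bash
python3 - <<'E'
from h import *
a=load('top0'); b=load('scene0')
def blobs(s,box):
    x0,y0,x1,y1=box; im=s['pixels'][y0:y1,x0:x1]; g=im.max(2)
    m=(g>85).astype(np.uint8); n,l,st,c=cv2.connectedComponentsWithStats(m)
    return [(c[i]+[x0,y0],st[i][4],im[l==i].mean(0).astype(int)) for i in range(1,n) if st[i][4]>15]
for s,box in ((a,(290,145,358,225)),(b,(285,180,365,262))):
    for c,ar,col in blobs(s,box): print(c.round(1),ar,col,plane(s,[c],0.066)[0].round(4),depth(s,[c])[0].round(4))
# triangulate hand-picked centres
def tri(u,v):
    c1,d1=ray(a,[u]);c2,d2=ray(b,[v]);A=np.c_[d1[0],-d2[0]];t=np.linalg.lstsq(A,c2-c1,rcond=None)[0];p,q=c1+t[0]*d1[0],c2+t[1]*d2[0];return ((p+q)/2).round(4),np.linalg.norm(p-q).round(4)
for n,u,v in (('bush',(319,156),(333.5,244)),('flat',(310.5,175),(342.5,227)),('round',(327,198),(321,204.5)),('hex',(320,213),(328,190))): print(n,tri(u,v))
# board pose: red tray mask, and rubber mask
for s in (a,b):
  hsv=cv2.cvtColor(s['pixels'],cv2.COLOR_RGB2HSV)
  m=((hsv[...,1]>170)&((hsv[...,0]<6)|(hsv[...,0]>174))&(hsv[...,2]>60)).astype(np.uint8)
  c=max(cv2.findContours(m,0,1)[0],key=cv2.contourArea); r=cv2.boxPoints(cv2.minAreaRect(c)); print('red',r.round(1).tolist())
  m=(s['pixels'].max(2)<50).astype(np.uint8); m=cv2.morphologyEx(m,cv2.MORPH_CLOSE,np.ones((5,5)))
  n,l,st,cc=cv2.connectedComponentsWithStats(m); i=l[190,340] if s is a else l[215,300]
  c=max(cv2.findContours((l==i).astype(np.uint8),0,1)[0],key=cv2.contourArea); q=cv2.approxPolyDP(cv2.convexHull(c),5,True)[:,0]; print('rubber',q.tolist(),plane(s,q,0.05).round(4).tolist()); print(depth(s,[(345,190)] if s is a else [(300,215)]))
A=cv2.resize(a['pixels'][125:255,265:425],None,fx=4,fy=4,interpolation=2); 
cv2.imwrite('pics/crop.png',A[:,:,::-1])
E
```

```text
[350.2 145.9] 44 [177 162 147] [ 0.6785 -0.0777  0.066 ] [ 0.6806 -0.078   0.0594]
[318.4 155.8] 61 [158 110  35] [0.6446 0.0223 0.066 ] [0.6439 0.0222 0.0687]
[310.1 175. ] 110 [155 144 136] [0.582  0.0472 0.066 ] [0.5807 0.0469 0.0717]
[326.6 197.8] 97 [155 144 136] [ 0.5103 -0.0057  0.066 ] [ 0.5091 -0.0058  0.0725]
[319.5 212.7] 112 [202 196 187] [0.4633 0.0154 0.066 ] [0.463  0.0153 0.0684]
[328.  189.4] 141 [163 157 153] [0.4624 0.0177 0.066 ] [0.4639 0.0176 0.068 ]
[320.8 203.1] 115 [128 120 113] [ 0.5077 -0.0034  0.066 ] [ 0.5095 -0.0035  0.0685]
[341.9 226. ] 157 [130 122 115] [0.5815 0.0488 0.066 ] [0.5814 0.0488 0.0658]
[333.4 241.9] 104 [129  91  30] [0.6282 0.0245 0.066 ] [0.6349 0.0238 0.0774]
[290.7 260.7] 21 [131 121 111] [ 0.6783 -0.0826  0.066 ] [ 0.6677 -0.0837  0.0461]
bush (array([0.6407, 0.022 , 0.0773]), np.float64(0.0037))
flat (array([0.5828, 0.0482, 0.0631]), np.float64(0.0043))
round (array([ 0.5102, -0.005 ,  0.0632]), np.float64(0.004))
hex (array([0.4627, 0.0158, 0.0638]), np.float64(0.0039))
red [[356.6000061035156, 242.60000610351562], [370.5, 148.3000030517578], [409.5, 154.10000610351562], [395.5, 248.39999389648438]]
rubber [[289, 138], [371, 151], [357, 237], [272, 222]] [[0.7067, 0.1187, 0.05], [0.6675, -0.1451, 0.05], [0.3914, -0.1018, 0.05], [0.4339, 0.1632, 0.05]]
[[ 0.53993024 -0.06333986  0.04535569]]
red [[217.3000030517578, 264.3999938964844], [238.1999969482422, 161.10000610351562], [286.1000061035156, 170.8000030517578], [265.20001220703125, 274.1000061035156]]
rubber [[286, 174], [378, 183], [374, 268], [269, 256]] [[0.3919, -0.099, 0.05], [0.4319, 0.1598, 0.05], [0.6958, 0.1219, 0.05], [0.655, -0.1381, 0.05]]
[[ 0.5328631  -0.05976421  0.04891789]]
```

View pics/crop.png

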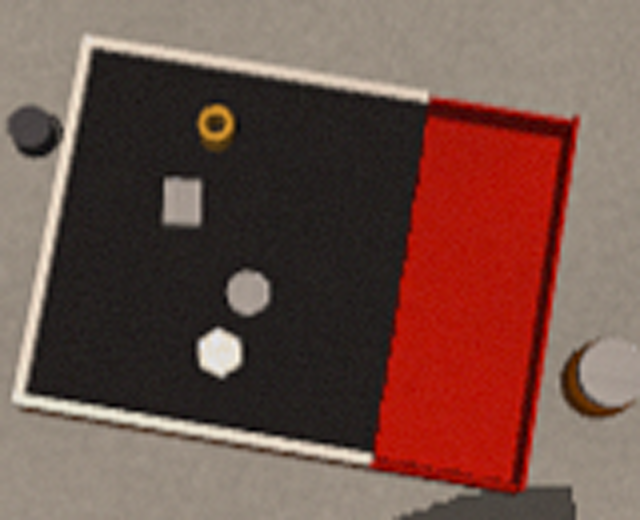

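The crop confirms it: the silver hexagon is on the rubber next to the disc, and the coloured look-alikes are off the board. Board yaw is about -0.15 rad and its open edge lies at v ≈ -0.040. The lanes are flat (0.582,0.048), round (0.510,-0.005) and hex (0.463,0.016), and their heights match the text within 5 mm. I'll push in the order flat, round, hex, starting above and behind the flat.

Request:
drive_tool(linear=[[409, 610, 0], [409, 610, 0], [409, 610, 0], [409, 610, 0], [409, 610, 0], [409, 610, 0], [409, 610, 0], [409, 610, 0]], turn=[[0, 0, 1.087], [0, 0, 1.087], [0, 0, 1.087], [0, 0, 1.087], [0, 0, 1.087], [0, 0, 1.087], [0, 0, 1.087], [0, 0, 1.087]], jaw=-0.72)

```text
clock: 1.15
position: [0.4589, -0.1027, 0.2314]
ee_rot: [0.758, 0.652, -0.0, 0.0]
wrist_force: [1.0, -1.0, 0.6]
grip_width: 0.0118
grip_force: 0.0
```

Request:
drive_tool(linear=[[131, 194, 0], [131, 194, 0], [131, 194, 0], [131, 194, 0], [131, 194, -60], [131, 194, -120], [131, 194, -120]], turn=[[0, 0, 0], [0, 0, 0], [0, 0, 0], [0, 0, 0], [0, 0, 0], [0, 0, 0], [0, 0, 0]])

```text
clock: 2.02
position: [0.5848, 0.0898, 0.1063]
ee_rot: [0.758, 0.652, -0.004, -0.004]
wrist_force: [0.5, -0.6, 1.7]
grip_width: 0.0122
grip_force: 0.0
```

```bash
python3 - <<'E'
from h import *
s=shot('wrist','w1'); b=read_state(); print(b['position'])
a=shot('top','t1')
hs=cv2.resize(a['pixels'][125:255,265:425],None,fx=3,fy=3,interpolation=2)
w=s['pixels']; cv2.imwrite('pics/c1.png',np.vstack([w,np.pad(hs,((0,0),(0,640-hs.shape[1]),(0,0)))])[:600,:,::-1])
E
```

```text
[0.58765377 0.08952867 0.1098932 ]
```

View pics/w1.png

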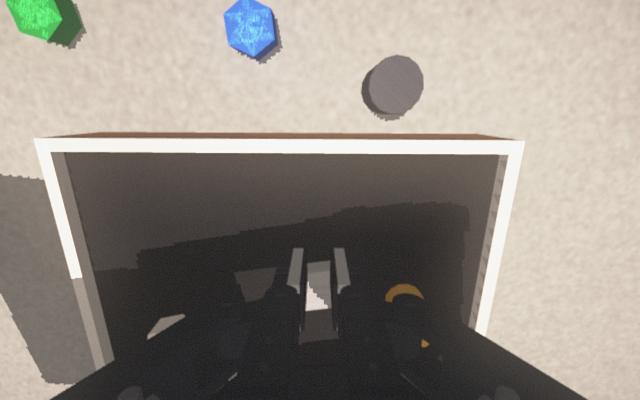

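```bash
python3 - <<'E'
from h import *
s=load('w1')
print('flat far-edge/near-edge mid at z .066',plane(s,[[320,262],[320,338],[307,262],[331,262],[404,292]],0.066).round(4))
print('board +y curb inner',plane(s,[[65,154],[500,154]],0.06).round(4))
P=np.array([[.5877,.0895,.110],[.5877,.0895,.056]])
print(cv2.projectPoints(P,np.array(s['rvec'],float),np.array(s['tvec'],float),np.array(s['intrinsics']),np.array(s['D']))[0].round(0).tolist())
E
```

```text
flat far-edge/near-edge mid at z .066 [[0.583  0.0694 0.066 ]
 [0.5739 0.0082 0.066 ]
 [0.5744 0.0707 0.066 ]
 [0.5903 0.0684 0.066 ]
 [0.6371 0.0383 0.066 ]]
board +y curb inner [[0.4358 0.1636 0.06  ]
 [0.7031 0.1235 0.06  ]]
[[[323.0, 267.0]], [[322.0, 228.0]]]
```

Request:
drive_tool(linear=[[0, 0, -30], [0, 0, -54], [0, 0, -54], [-2, -10, -54], [-4, -24, -54], [-6, -40, -54], [-8, -56, -54], [-11, -72, -54]], turn=[[0, 0, 0], [0, 0, 0], [0, 0, 0], [0, 0, 0], [0, 0, 0], [0, 0, 0], [0, 0, 0], [0, 0, 0]])

```text
clock: 3.12
position: [0.5781, 0.0161, 0.0575]
ee_rot: [0.759, 0.652, 0.0, 0.0]
wrist_force: [0.9, 1.9, 1.0]
grip_width: 0.0118
grip_force: 0.8
```

Request:
drive_tool(linear=[[-2, -16, 0], [-5, -32, 0], [-7, -48, 0], [-10, -64, 0], [-12, -80, 0], [-14, -96, 0], [-17, -112, 0], [-19, -126, 0]], turn=[[0, 0, 0], [0, 0, 0], [0, 0, 0], [0, 0, 0], [0, 0, 0], [0, 0, 0], [0, 0, 0], [0, 0, 0]])

```text
clock: 4.12
position: [0.5589, -0.1096, 0.0573]
ee_rot: [0.759, 0.652, -0.0, -0.0]
wrist_force: [0.1, 0.6, -0.0]
grip_width: 0.0118
grip_force: 0.3
```

```bash
python3 - <<'E'
from h import *
s=shot('scene','s2'); print(read_state()['position'])
cv2.imwrite('pics/c2.png',cv2.resize(s['pixels'][150:290,210:400],None,fx=4,fy=4)[:,:,::-1])
E
```

```text
[ 0.55896852 -0.11134323  0.05734612]
```

View pics/c2.png

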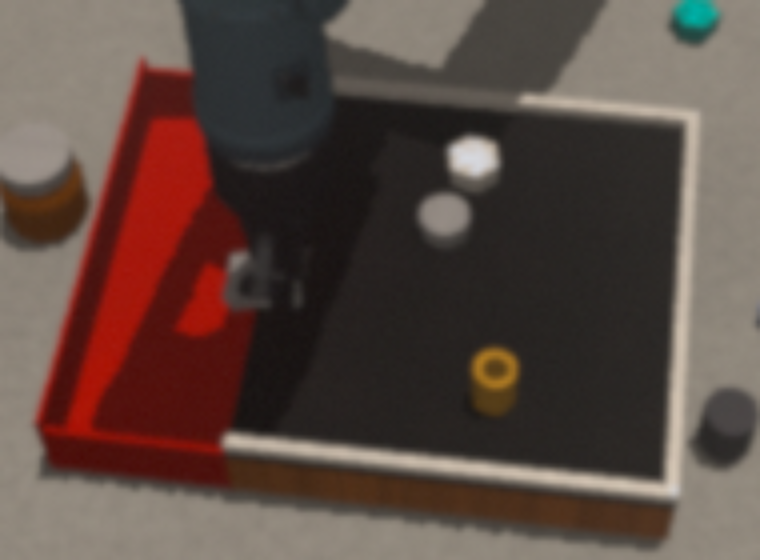

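The picture shows the flat at crop (238,278), at or over the edge just ahead of the fingers. I'll push 25 mm more, then lift.

Request:
drive_tool(linear=[[-2, -12, 0], [-4, -25, 0], [-4, -25, 0], [-4, -25, 0], [-4, -25, 50], [-4, -25, 53], [-4, -25, 53]], turn=[[0, 0, 0], [0, 0, 0], [0, 0, 0], [0, 0, 0], [0, 0, 0], [0, 0, 0], [0, 0, 0]])

```text
clock: 5.05
position: [0.5552, -0.1331, 0.1104]
ee_rot: [0.758, 0.652, 0.0, 0.0]
wrist_force: [0.3, 0.2, 0.5]
grip_width: 0.0119
grip_force: 0.0
```

```bash
python3 - <<'E'
from h import *
s=shot('scene','s3'); print(read_state()['position'])
cv2.imwrite('pics/c3.png',cv2.resize(s['pixels'][150:290,210:400],None,fx=4,fy=4)[:,:,::-1])
for c in ((328,189.4),(320.8,203.1)): print(plane(s,[c],.066))
E
```

```text
[ 0.55462851 -0.13290821  0.10962312]
[[0.46232212 0.01771276 0.066     ]]
[[ 0.50760837 -0.00342449  0.066     ]]
```

View pics/c3.png

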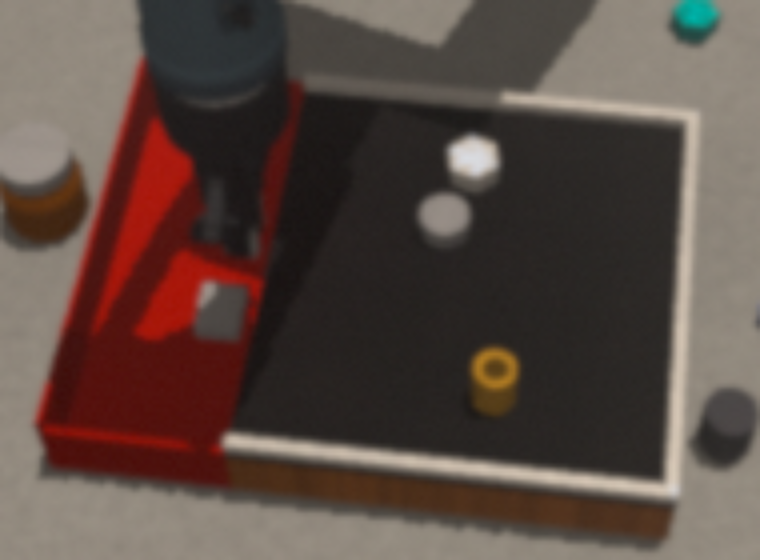

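The flat lies in the tray at crop (222,312), and the round, hex and bushing haven't moved. Next is the round.

Request:
drive_tool(linear=[[-13, 60, 0], [-26, 120, 0], [-38, 175, 0], [-38, 175, 0], [-38, 175, 0], [-38, 175, -30], [-38, 175, -53], [-38, 175, -53]], turn=[[0, 0, 0], [0, 0, 0], [0, 0, 0], [0, 0, 0], [0, 0, 0], [0, 0, 0], [0, 0, 0], [0, 0, 0]])

```text
clock: 6.1
position: [0.5159, 0.0401, 0.0553]
ee_rot: [0.759, 0.651, -0.002, -0.002]
wrist_force: [0.4, 0.1, 0.2]
grip_width: 0.0119
grip_force: 0.0
```

Request:
drive_tool(linear=[[0, 0, 0], [-2, -12, 0], [-4, -26, 0], [-6, -42, 0], [-9, -58, 0], [-11, -74, 0], [-14, -90, 0], [-16, -106, 0]], turn=[[0, 0, 0], [0, 0, 0], [0, 0, 0], [0, 0, 0], [0, 0, 0], [0, 0, 0], [0, 0, 0], [0, 0, 0]])

```text
clock: 7.1
position: [0.5008, -0.0656, 0.0573]
ee_rot: [0.758, 0.652, -0.0, -0.0]
wrist_force: [0.1, 0.5, 1.4]
grip_width: 0.012
grip_force: 0.8
```

Request:
drive_tool(linear=[[-2, -16, 0], [-5, -32, 0], [-7, -48, 0], [-9, -62, 0], [-9, -62, 0], [-9, -62, 0], [-9, -62, 50], [-9, -62, 53]], turn=[[0, 0, 0], [0, 0, 0], [0, 0, 0], [0, 0, 0], [0, 0, 0], [0, 0, 0], [0, 0, 0], [0, 0, 0]])

```text
clock: 8.1
position: [0.4945, -0.127, 0.1134]
ee_rot: [0.758, 0.652, 0.001, 0.003]
wrist_force: [1.1, -0.3, -0.2]
grip_width: 0.012
grip_force: 0.0
```

```bash
python3 - <<'E'
from h import *
s=shot('scene','s4'); print(read_state()['position'])
cv2.imwrite('pics/c4.png',cv2.resize(s['pixels'][150:290,210:400],None,fx=4,fy=4)[:,:,::-1])
E
```

```text
[ 0.49353854 -0.12653412  0.11222205]
```

View pics/c4.png

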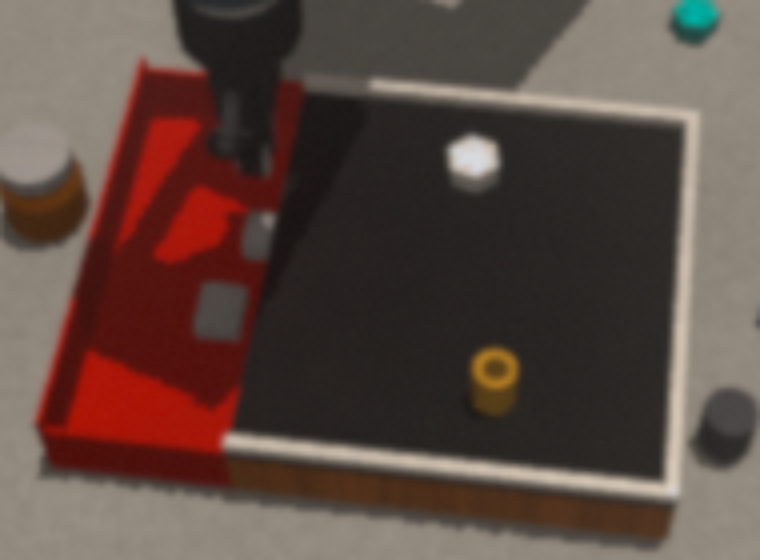

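The round dropped into the tray at crop (258,235), close to the board's side; I'll check how it lies at the end. The hex is unmoved at (474,160). Next is the hex.

Request:
drive_tool(linear=[[-8, 60, 0], [-16, 120, 0], [-24, 185, 0], [-24, 185, 0], [-24, 185, 0], [-24, 185, -30], [-24, 185, -54], [-24, 185, -54]], turn=[[0, 0, 0], [0, 0, 0], [0, 0, 0], [0, 0, 0], [0, 0, 0], [0, 0, 0], [0, 0, 0], [0, 0, 0]])

```text
clock: 9.15
position: [0.4668, 0.0571, 0.0546]
ee_rot: [0.759, 0.651, -0.002, -0.002]
wrist_force: [-0.2, 0.8, -0.2]
grip_width: 0.0117
grip_force: 0.0
```

Request:
drive_tool(linear=[[0, 0, 0], [-2, -12, 0], [-4, -26, 0], [-6, -42, 0], [-9, -58, 0], [-11, -74, 0], [-14, -90, 0], [-16, -106, 0]], turn=[[0, 0, 0], [0, 0, 0], [0, 0, 0], [0, 0, 0], [0, 0, 0], [0, 0, 0], [0, 0, 0], [0, 0, 0]])

```text
clock: 10.15
position: [0.4518, -0.0486, 0.0563]
ee_rot: [0.758, 0.652, -0.0, -0.0]
wrist_force: [0.2, 0.9, -0.2]
grip_width: 0.0121
grip_force: 0.5
```

Request:
drive_tool(linear=[[-2, -16, 0], [-5, -32, 0], [-7, -48, 0], [-9, -62, 0], [-11, -71, 0], [-11, -71, 0], [-11, -71, 50], [-11, -71, 110]], turn=[[0, 0, 0], [0, 0, 0], [0, 0, 0], [0, 0, 0], [0, 0, 0], [0, 0, 0], [0, 0, 0], [0, 0, 0]])

```text
clock: 11.15
position: [0.4401, -0.1175, 0.1665]
ee_rot: [0.758, 0.652, -0.001, -0.002]
wrist_force: [1.8, -1.7, -0.2]
grip_width: 0.0121
grip_force: 0.0
```

Request:
drive_tool(linear=[[0, 0, 60], [-40, -40, 100], [-80, -90, 100], [-110, -140, 100], [-140, -190, 100], [-160, -250, 100], [-160, -250, 100], [-160, -250, 100]], turn=[[0, 0, 0], [0, 0, 0], [0, 0, 0], [0, 0, 0], [0, 0, 0], [0, 0, 0], [0, 0, 0], [0, 0, 0]])

```text
clock: 12.15
position: [0.2812, -0.3678, 0.2658]
ee_rot: [0.759, 0.652, 0.001, -0.001]
wrist_force: [0.8, -0.7, -0.2]
grip_width: 0.0119
grip_force: 0.0
```

```bash
python3 - <<'E'
from h import *
s=shot('scene','s5'); a=shot('top','t5'); print(read_state()['position'])
f=lambda i:cv2.resize(i,(560,420),interpolation=2)
cv2.imwrite('pics/c5.png',np.hstack([cv2.resize(s['pixels'][155:285,210:310],(400,520),interpolation=2),cv2.resize(a['pixels'][130:260,345:445],(400,520),interpolation=2)])[:,:,::-1])
hs=cv2.cvtColor(s['pixels'],cv2.COLOR_RGB2HSV)
for s,box in ((s,(225,165,285,270)),(a,(355,145,412,248))):
    x0,y0,x1,y1=box; im=s['pixels'][y0:y1,x0:x1]; h=cv2.cvtColor(im,cv2.COLOR_RGB2HSV)
    m=((h[...,1]<90)&(h[...,2]>55)).astype(np.uint8); n,l,st,c=cv2.connectedComponentsWithStats(m)
    for i in range(1,n):
        if st[i][4]>25:
            z=plane(s,[c[i]+[x0,y0]],.02)[0]; d=depth(s,np.argwhere(l==i)[:,::-1]+[x0,y0]); print((c[i]+[x0,y0]).round(),st[i][4],z.round(3),np.percentile(d[:,2],[10,50,90]).round(3))
E
```

```text
[ 0.28175069 -0.36709121  0.26616824]
[232. 185.] 564 [ 0.404 -0.258  0.02 ] [-0.003  0.001  0.005]
[270. 166.] 116 [ 0.337 -0.149  0.02 ] [-0.002  0.     0.003]
[276. 202.] 174 [ 0.467 -0.128  0.02 ] [0.022 0.034 0.039]
[265. 227.] 139 [ 0.55  -0.157  0.02 ] [0.016 0.02  0.023]
[275. 261.] 129 [ 0.654 -0.125  0.02 ] [0.049 0.057 0.062]
[400. 192.] 1100 [ 0.542 -0.242  0.02 ] [-0.002  0.002  0.008]
[374. 190.] 106 [ 0.548 -0.158  0.02 ] [0.018 0.022 0.025]
[366. 206.] 58 [ 0.492 -0.133  0.02 ] [0.025 0.036 0.041]
[364. 220.] 65 [ 0.448 -0.127  0.02 ] [0.024 0.035 0.04 ]
[365. 245.] 118 [ 0.37  -0.129  0.02 ] [-0.001  0.002  0.011]
```

View pics/c5.png

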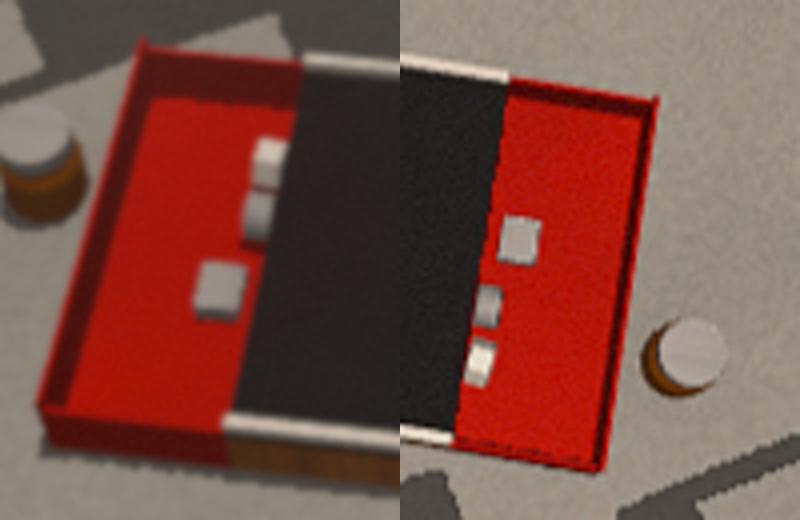

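All three offcuts are in the tray. The flat is at right-crop (520,240), and its top reads z ≈ 0.022. The round (488,306) and hex (480,362) rest on their sides against the board's wall, tops ≈ 0.04, below the board's 0.05. The round hasn't rolled in the 4 s since it dropped. I'll check that nothing else moved and that everything is at rest, then hand in.

```bash
python3 - <<'E'
from h import *
a,b=load('top0'),load('t5'); c=shot('top','t6')
for n,(x0,y0,x1,y1) in dict(bushing=(308,146,330,168),slug=(264,150,284,168),can=(182,130,220,166),tub=(150,168,190,205),jar=(402,206,432,234),driver=(450,125,470,190),hexes=(236,176,272,276)).items():
    d=np.abs(a['pixels'][y0:y1,x0:x1].astype(int)-b['pixels'][y0:y1,x0:x1]); print(n,d.mean().round(1),d.max(2).clip(0,255).__gt__(50).sum())
d=np.abs(c['pixels'][140:255,350:415].astype(int)-b['pixels'][140:255,350:415]); print('tray now vs t5',d.mean().round(2),(d.max(2)>50).sum())
if (d.max(2)>50).sum()<5: print(hand_in())
E
```

```text
bushing 2.7 0
slug 2.8 0
can 2.9 0
tub 2.7 0
jar 2.9 0
driver 2.9 0
hexes 3.0 0
tray now vs t5 2.54 0
the job is handed in; nothing more can be done
None
```

I pushed all three offcuts over the open edge into the red tray and handed the job in: the flat lies flat, the round and hex rest on their sides against the board wall, and images show the bushing and the other items I compared unmoved (the wrench was not compared).

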